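Shut off three air valves in order

TASK

Shut off the three branch air valves by pressing their plungers home lightly with the fingertips, in this order: blue, then yellow, then red. Leave the green main valve's plunger out, pick nothing up, and leave the valves standing in their carrier and the things around it where they are.

Things in the scene. Friction and masses are not known exactly. Their poses are not given: they have to be found in the camera images.
- carrier: Fixed shallow aluminium tray, 80 x 244 mm, walls 14 mm high and 4 mm thick, floor 4 mm thick, with four compartments in a row along its y axis, centres 60 mm apart (at y = -90, -30, 30, 90 mm). Origin: centre of its underside, on the worktop.
- valve_blue: Loose grey air valve block (66 x 50 mm on plan, 46 mm high, 0.3 to 0.6 kg, brass ports front and back) with a blue plunger on top; it stands in one compartment of the carrier with about 3 mm of play. Any colour may be in any compartment. Origin: centre of its underside; z up.
- cap_blue (a point): Centre of the top face of the blue round plunger cap (26 mm diameter, 9 mm thick, level); with the plunger fully out it and the cap untouched it is 74 mm above the valve's underside. The cap sits sprung on the plunger's stem: it gives about 1 mm per 3 N, up to 6 mm, and springs back when let go, while the plunger stays in.
- plunger_blue (a joint): Travel of the blue plunger's stem in m, not counting the give of the cap: 0 fully out, 0.010 fully home (hard stop), straight down. It slides against about 4 N of steady friction, has no spring, and stays where it is left.
- valve_yellow: Loose grey air valve block (66 x 50 mm on plan, 46 mm high, 0.3 to 0.6 kg, brass ports front and back) with a yellow plunger on top; it stands in one compartment of the carrier with about 3 mm of play. Any colour may be in any compartment. Origin: centre of its underside; z up.
- cap_yellow (a point): Centre of the top face of the yellow round plunger cap (26 mm diameter, 9 mm thick, level); with the plunger fully out it and the cap untouched it is 74 mm above the valve's underside. The cap sits sprung on the plunger's stem: it gives about 1 mm per 3 N, up to 6 mm, and springs back when let go, while the plunger stays in.
- plunger_yellow (a joint): Travel of the yellow plunger's stem in m, not counting the give of the cap: 0 fully out, 0.010 fully home (hard stop), straight down. It slides against about 4 N of steady friction, has no spring, and stays where it is left.
- valve_red: Loose grey air valve block (66 x 50 mm on plan, 46 mm high, 0.3 to 0.6 kg, brass ports front and back) with a red plunger on top; it stands in one compartment of the carrier with about 3 mm of play. Any colour may be in any compartment. Origin: centre of its underside; z up.
- cap_red (a point): Centre of the top face of the red round plunger cap (26 mm diameter, 9 mm thick, level); with the plunger fully out it and the cap untouched it is 74 mm above the valve's underside. The cap sits sprung on the plunger's stem: it gives about 1 mm per 3 N, up to 6 mm, and springs back when let go, while the plunger stays in.
- plunger_red (a joint): Travel of the red plunger's stem in m, not counting the give of the cap: 0 fully out, 0.010 fully home (hard stop), straight down. It slides against about 4 N of steady friction, has no spring, and stays where it is left.
- valve_green: Loose grey air valve block (66 x 50 mm on plan, 46 mm high, 0.3 to 0.6 kg, brass ports front and back) with a green plunger on top; it stands in one compartment of the carrier with about 3 mm of play. Any colour may be in any compartment. Origin: centre of its underside; z up.
- cap_green (a point): Centre of the top face of the green round plunger cap (26 mm diameter, 9 mm thick, level); with the plunger fully out it and the cap untouched it is 74 mm above the valve's underside. The cap sits sprung on the plunger's stem: it gives about 1 mm per 3 N, up to 6 mm, and springs back when let go, while the plunger stays in.
- plunger_green (a joint): Travel of the green plunger's stem in m, not counting the give of the cap: 0 fully out, 0.010 fully home (hard stop), straight down. It slides against about 4 N of steady friction, has no spring, and stays where it is left.
- elbow: Loose plated pipe elbow with union nuts, 61 x 56 x 22 mm, lying near the carrier; a bystander, not to be disturbed. Origin: underside centre.
- union: Loose plated straight tube union, 15 x 34 x 14 mm, lying near the carrier; a bystander, not to be disturbed. Origin: underside centre.
- spark_plug: Loose spark plug with white insulator, 23 x 62 x 20 mm, lying near the carrier; a bystander, not to be disturbed. Origin: underside centre.
- gas_cock: Loose small greenish brass gas cock, 42 x 54 x 19 mm, lying near the carrier; a bystander, not to be disturbed. Origin: underside centre.
- marker: Loose red and black marker pen, 12 x 127 x 12 mm, lying near the carrier; a bystander, not to be disturbed. Origin: underside centre.
Not all that is in view belongs to the job. Leave any purple look-alike of the valve_green alone. Leave any purple look-alike of the valve_red alone.

How it is judged (in metres and radians):
On the way, in this order (a step that is already met when the one before it is completed fails the run):
1. the blue plunger is home, the later ones still out (value of joint plunger_blue above 0.007 m and value of joint each of plunger_yellow, plunger_red, plunger_green below 0.003 m), for 0.2 s.
2. the yellow plunger is home, the later ones still out (value of joint each of plunger_blue, plunger_yellow above 0.007 m and value of joint each of plunger_red, plunger_green below 0.003 m), for 0.2 s.
3. the red plunger is home, the later ones still out (value of joint each of plunger_blue, plunger_yellow, plunger_red above 0.007 m and value of joint plunger_green below 0.003 m), for 0.2 s.
At the end, for the whole second after the job is handed in: The blue, yellow and red plungers are each in by more than 7 of their 10 mm and the green one by less than 3 mm; every valve is at rest, upright within 0.1 rad and within 12 mm of where it stood; the bystanders are within 30 mm of where they lay (all of step 3 and distance of each of valve_blue, valve_yellow, valve_red, valve_green from where it was at the start of the episode below 0.012 m and angle between each of valve_blue, valve_yellow, valve_red, valve_green's own z axis and vertical below 0.1 rad and linear speed of each of valve_blue, valve_yellow, valve_red, valve_green below 0.02 m/s and distance of each of elbow, union, spark_plug, gas_cock, marker from where it was at the start of the episode below 0.03 m); the robot touches nothing.
It fails at once if the green plunger is pushed in more than 3 mm (value of joint plunger_green above 0.003 m).
It fails at once if a plunger goes in by more than 3 mm before the one ahead of it in the order is home (7 mm) ((value of joint plunger_yellow above 0.003 m and value of joint plunger_blue below 0.007 m) or (value of joint plunger_red above 0.003 m and value of joint plunger_yellow below 0.007 m)).
It fails at once if a valve is lifted, tipped or pushed out of place (12 mm, or 0.2 rad) (distance of any of valve_blue, valve_yellow, valve_red, valve_green from where it was at the start of the episode above 0.012 m or angle between any of valve_blue, valve_yellow, valve_red, valve_green's own z axis and vertical above 0.2 rad).
It fails at once if the robot presses on a valve or plunger with more than 25 N (contact force between any of the arm, the fingers and valve_blue above 25 N or contact force between any of the arm, the fingers and valve_yellow above 25 N or contact force between any of the arm, the fingers and valve_red above 25 N or contact force between any of the arm, the fingers and valve_green above 25 N).
It fails at once if a bystander is moved more than 30 mm (distance of any of elbow, union, spark_plug, gas_cock, marker from where it was at the start of the episode above 0.03 m).
It also fails if it takes over 48 s, if anything falls off the work surface, if the arm or the gripper's body presses on something with over 40 N, if the wrist force passes 120 N, or if a joint passes its speed limit or range.

ROBOT

A 6-joint arm with a two-finger parallel gripper is mounted at the origin on a cart in front of the work surface, level with it; the furniture and walls round the work are solid. World frame = base frame: x ahead of the robot, y to its left, z up, the work surface at z = 0. Lengths are in mm, angles in rad, forces in N, time in s.
With the tool pointing down it reaches from about 300 to 775 mm from the base axis. Payload 14.6 kg.
Tool frame: the origin (TCP) lies between the finger pads; the fingertips stand manip.tip_reach ahead of it and the grasp point (between the pads) lies 5 mm behind it (manip.tip_reach is the distance from the TCP to the fingertips, in mm); z points along the fingers, y is the line along which they close (so a half turn about z gives the same grasp; the last joint's range is limited). The gripper opens to 94 mm and grips with 3 to 60 N. Pads are 16 mm wide; open, the fingers measure 119 mm over their backs; the gripper's body (75 mm by 177 mm) begins 78 mm behind the grasp point.
Start: joints at [1.083, 0.3, 1.521, -0, 1.321, -0.067], TCP at [224.666, 502.01, 193.146] pointing down, gripper open.
Joint ranges: [-3.03, 3.03], [-0.79, 2.21], [0.23, 2.52], [-1.04, 4.18], [0, 3.07], [-2.55, 2.55]. Speed limits (rad/s): [2.22, 2.22, 2.57, 3.14, 3.14, 3.14].

INTERFACE

Orientations are given as [roll, pitch, yaw] about the fixed x, y, z axes, in that order (R = Rz(yaw) Ry(pitch) Rx(roll)).
In Python, from cell import manip gives the robot as it stands. The module is installed in compiled form; this text tells all that it offers.
- The arm moves only by the shell command python3 -m creep 'ROWS' [FORCE]. ROWS is JSON, a list of rows, each a list of 3 entries, a list of its own where there are three numbers: the opening, from -1 (shut) to 1 (fully open), then the shift along the tool's x, y, z in cm, then the turn about the tool's z in units of 5 degrees (1.0 is 5 degrees). In form: [[grip, [tx, ty, tz], roll], ...]. A call has 1 to 12 rows; each row is the pose to reach, as a shift and turn from the pose commanded when the call began, along the tool's axes at that moment; what a row does not reach only later rows make up. A row lasts 1/10 s, in which the tool goes at most 50 mm and 8.59 degrees, less where a joint would pass 70% of its speed; a pose out of reach is approached as far as the arm can. A call with a gripper value outside its range is refused whole. The fingers move at their own pace and stop on an object; FORCE is the grip in N (left out, the last holds). Time passes only in rows, so rows that repeat a pose let the fingers close. It gives the time, the measured TCP pose, the force, the opening and the grip force at its end, in the units of the state.
- manip.read_state(): the state, without advancing time (a new reading comes with each control period).
- manip.camera(name): name is "scene" or "top" or "wrist"; returns the picture (420x560x3 uint8, red, green, blue); there is no depth.
- manip.camera_params(name): a dict with "fovy" (degrees; the focal length in pixels is half the picture's height over the tangent of half this angle, whatever the lens; pixels are square), "cx", "cy" (the principal point, pixels), "origin" and "attitude" of the camera in the world. Camera axes: x right, y down, z forward; pixel columns grow to the right and rows downward; lengths in mm; the calibration is good to about 2 mm. The wrist camera is an equidistant fisheye: a pixel r from the principal point sees the ray r / f radians off the axis. A picture is of the moment at which its call begins: read the wrist's pose just before it. camera_params takes no time and is no camera call; for the wrist camera it gives the pose at the moment of the call.
- manip.sign_off(): hands the job in; it is judged then, once.
The state is a dict: "clock": time; "joints": joint angles; "qd": joint speeds; "effort": joint torques, N m; "eef_pos": TCP position; "eef_rot": TCP orientation; "wrist_force": force on the tool from outside, world axes, zero at the start; "moment": the same for the moment, N m; "finger_gap": finger opening in mm; "finger_force": force on a finger pad.
Only numpy, scipy, OpenCV 4.12 (cv2) and the standard library are available. Lean on these libraries where they do the work, as an engineer would, in place of code of your own. Each camera call takes 0.05 s, during which the arm holds its last target. There are 200 camera calls.

## Working session

There is one attempt and no reset: what is moved stays moved. The work goes in short steps, Python scripts to look and compute and a shell command to move; the robot and the scene stay as the last step left them, time stands still between calls to the robot, and variables do not carry over. Pictures are saved under pics/ and viewed, at most 10 in all, crops included, and the job is handed in when it is done.

```bash
mkdir -p pics; python3 - <<'E'
from cell import manip
import cv2
for n in ["top","scene"]:
    im=manip.camera(n); cv2.imwrite(f"pics/{n}0.png",im[:,:,::-1]); print(n,manip.camera_params(n))
s=manip.read_state(); print(s, manip.tip_reach)
E
```

```text
top {'fovy': 56.24320906001796, 'cx': 278.7410691506002, 'cy': 212.1087482759029, 'origin': array([393.19184909,  -3.77748328, 908.00595654]), 'attitude': array([-2.94707167, -0.02382848, -1.55160129])}
scene {'fovy': 42.63473377695627, 'cx': 279.9289333694984, 'cy': 208.55326439064933, 'origin': array([-177.53764099,  417.60379561,  464.22180395]), 'attitude': array([-1.99038359, -0.01481094, -2.06994393])}
{'clock': 0.1, 'joints': array([ 1.08340691e+00,  3.00421379e-01,  1.52151410e+00,  3.88437751e-06,
        1.32068104e+00, -6.66108924e-02]), 'qd': array([ 0.00144627, -0.0006863 , -0.00233866, -0.00105698,  0.00103952,
       -0.00113005]), 'effort': array([ 1.14144509e-04, -5.32642972e+01, -3.53285873e+01,  7.09508127e-02,
        2.34074582e-02,  2.04866421e-05]), 'eef_pos': array([224.55294534, 501.80704019, 192.64193778]), 'eef_rot': array([-3.14057131e+00, -7.19042268e-05,  2.72081312e+00]), 'wrist_force': array([-0.14617482,  0.26610711, -0.01906138]), 'moment': array([-0.00366003,  0.04465058,  0.00274525]), 'finger_force': 0.0, 'finger_gap': 94.49037889219869} 14.0
```

View pics/top0.png

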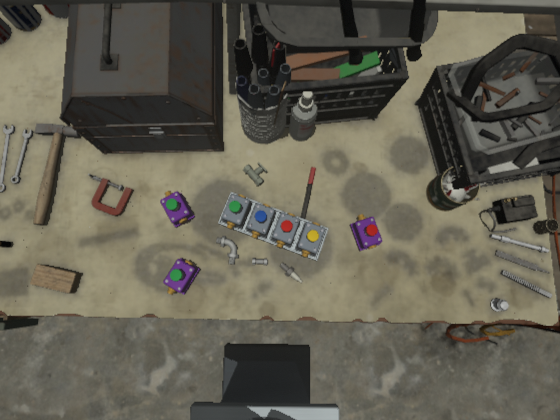

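View pics/scene0.png

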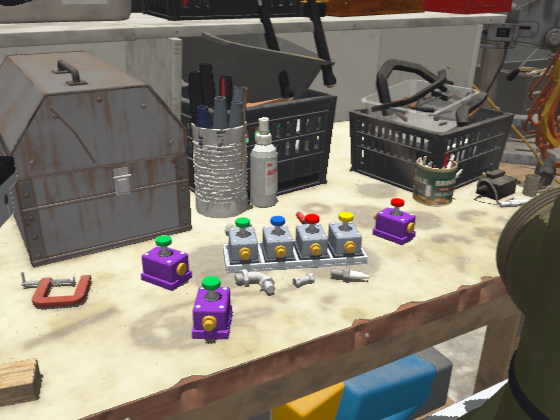

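Top view candidates:
- **In the carrier, grey bodies:** green (235,207), blue (261,216), red (287,227) and yellow (312,236).
- **Purple look-alikes to leave alone:** green-capped (175,207) and (177,275), red-capped (368,230).

The marker's red end is at (311,172). I choose the grey-bodied valves in the carrier and will check them in a crop.

```bash
cat > h.py <<'E'
import numpy as np, cv2
from cell import manip
from scipy.spatial.transform import Rotation as R
def ray(p,u,v):
    f=210/np.tan(np.radians(p['fovy']/2)); d=np.array([(u-p['cx'])/f,(v-p['cy'])/f,1.])
    return p['origin'],R.from_euler('xyz',p['attitude']).apply(d)
def plane(p,u,v,z):
    o,d=ray(p,u,v); return o+d*(z-o[2])/d[2]
H={'blue':(105,125),'yellow':(22,32),'red':(-6,6),'green':(50,80)}
def blobs(im,c,box):
    h,s,v=[a.astype(int) for a in cv2.split(cv2.cvtColor(im,cv2.COLOR_RGB2HSV))]
    lo,hi=H[c]; h=np.where(h>170,h-180,h) if lo<0 else h
    m=((h>=lo)&(h<=hi)&(s>150)&(v>90)).astype(np.uint8)
    k=np.zeros_like(m); x0,y0,x1,y1=box; k[y0:y1,x0:x1]=1
    n,_,st,ce=cv2.connectedComponentsWithStats(m*k)
    return [(ce[i].round(1),st[i]) for i in range(1,n) if st[i][4]>20]
E
python3 - <<'E'
from h import *
T=cv2.imread("pics/top0.png")[:,:,::-1].copy(); S=cv2.imread("pics/scene0.png")[:,:,::-1].copy()
pt=manip.camera_params("top"); ps=manip.camera_params("scene")
for c in H:
    for b,st in blobs(T,c,(215,190,335,265)): print(c,'top',b,st,plane(pt,*b,76).round(1))
    for b,st in blobs(S,c,(225,205,365,260)): print(c,'scene',b,st,plane(ps,*b,75).round(1))
cv2.imwrite("pics/crop.png",cv2.resize(T[185:270,210:390,::-1],None,fx=4,fy=4,interpolation=cv2.INTER_CUBIC))
E
```

```text
blue top [260.3 215.9] [255 211  11  11  94] [548.2  19.1  76. ]
blue scene [277.4 220.3] [271 216  14  10 115] [544.9  22.   75. ]
yellow top [312.5 235.4] [307 230  12  12 100] [508.5 -93.6  76. ]
yellow scene [345.5 216.3] [339 212  14  10 121] [506.1 -90.7  75. ]
red top [286.3 225.8] [281 221  11  11  97] [528.  -37.2  76. ]
red scene [309.1 218.2] [297 213  22  11 156] [527.9 -30.4  75. ]
green top [234.4 206. ] [230 201  10  11  81] [568.7  75.6  76. ]
green scene [242.3 222. ] [236 218  14   9 110] [565.6  77.8  75. ]
```

View pics/crop.png

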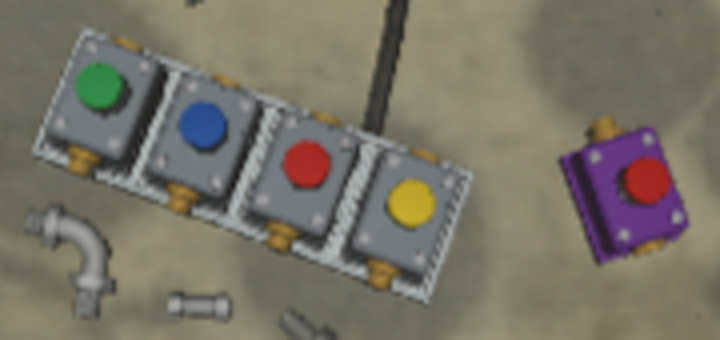

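The crop shows the four grey valves in the carrier: green, blue, red, yellow from left to right. The purple red-capped look-alike is off to the right at (368,230) in the full view. The top and scene fixes agree to within about 3 mm for blue and yellow and 7 mm for red. Red's scene blob is 22 px wide, so something else is merged into it and its top fix is the better one. Now moving above blue, fingers shut.

```bash
python3 -m creep '[[-1,[-49.1,-30.8,0],0],[-1,[-49.1,-30.8,0],0],[-1,[-49.1,-30.8,0],0],[-1,[-49.1,-30.8,0],0],[-1,[-49.1,-30.8,0],0],[-1,[-49.1,-30.8,0],0],[-1,[-49.1,-30.8,0],0],[-1,[-49.1,-30.8,0],0],[-1,[-49.1,-30.8,0],0],[-1,[-49.1,-30.8,0],0],[-1,[-49.1,-30.8,0],0],[-1,[-49.1,-30.8,0],0]]' 5
```

```text
clock: 1.3
eef_pos: [548.1, 17.3, 192.7]
eef_rot: [-3.141, -0.0, 2.719]
wrist_force: [1.1, 0.9, 0.3]
finger_gap: 2.1
finger_force: 0.0
```

```bash
python3 -m creep '[[-1,[0,0,4],0],[-1,[0,0,8],0],[-1,[0,0,8],0],[-1,[0,0,8],0],[-1,[0,0,8],0]]'; python3 - <<'E'
from h import *
s=manip.read_state(); print(s['eef_pos'],s['wrist_force'],s['finger_gap'])
a=manip.camera("wrist"); b=manip.camera("scene"); 
cv2.imwrite("pics/d1.png",np.hstack([a[100:420,80:480],cv2.resize(b[130:290,200:400],(400,320),interpolation=cv2.INTER_CUBIC)])[:,:,::-1])
E
```

```text
clock: 1.8
eef_pos: [548.0, 20.5, 115.4]
eef_rot: [3.14, 0.003, 2.721]
wrist_force: [0.2, -0.3, 0.2]
finger_gap: 0.5
finger_force: 0.0
[548.0099052   20.51164267 115.40674699] [ 0.15436341 -0.25344478  0.15269917] 0.5446100644638792
```

View pics/d1.png

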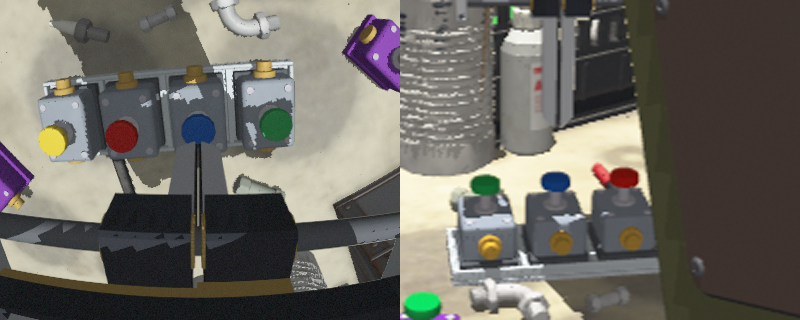

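The wrist crop shows the shut fingers lined up on the blue cap at crop (198,128). The scene crop shows the fingertips clear above it. Now feeling down for contact.

```bash
python3 -m creep '[[-1,[0,0,1.0],0],[-1,[0,0,1.6],0],[-1,[0,0,1.9],0],[-1,[0,0,2.1],0],[-1,[0,0,2.3],0],[-1,[0,0,2.3],0],[-1,[0,0,2.3],0]]'; python3 -m creep '[[-1,[0,0,0.2],0],[-1,[0,0,0.3],0],[-1,[0,0,0.3],0],[-1,[0,0,0.3],0]]'
```

```text
clock: 2.6
eef_pos: [547.1, 20.3, 90.3]
eef_rot: [3.142, 0.0, 2.721]
wrist_force: [-0.0, -0.2, 0.1]
finger_gap: 0.3
finger_force: 0.0
clock: 3.0
eef_pos: [547.0, 20.3, 87.2]
eef_rot: [3.142, 0.0, 2.721]
wrist_force: [0.2, 0.4, -0.5]
finger_gap: 0.3
finger_force: 0.0
```

```bash
python3 - <<'E'
from h import *
s=manip.read_state(); print(s['eef_pos'],s['wrist_force'],s['moment'],s['effort'])
a=manip.camera("wrist"); b=manip.camera("scene"); 
S=cv2.imread("pics/scene0.png")[:,:,::-1]
for c in H: print(c,blobs(b,c,(225,205,365,260)))
cv2.imwrite("pics/d2.png",np.hstack([a[150:310,180:380],b[150:310,220:330].repeat(1,0),S[150:310,220:330]])[:,:,::-1].repeat(2,0).repeat(2,1)[:,:800])
E
```

```text
[547.03283339  20.3239465   87.18352829] [ 0.24960564  0.35939243 -0.52024127] [ 0.00877686 -0.00742523 -0.02804719] [-1.29611486e-03 -5.52501798e+01 -3.14678800e+01  1.19158733e-02
  6.84818532e-02 -2.47463720e-05]
blue [(array([277.5, 220.8]), array([271, 217,  14,   9, 104], dtype=int32))]
yellow []
red [(array([309. , 218.3]), array([297, 213,  22,  11, 150], dtype=int32))]
green [(array([242.6, 223.8]), array([236, 219,  13,   8,  59], dtype=int32))]
```

View pics/d2.png

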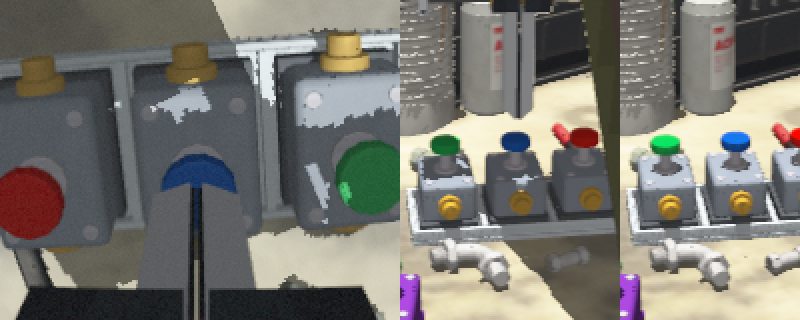

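```bash
python3 - <<'E'
from h import *
ps=manip.camera_params("scene"); pw=manip.camera_params("wrist"); print(pw)
Rs=R.from_euler('xyz',ps['attitude']); f=210/np.tan(np.radians(ps['fovy']/2))
for z in (70,73,78,85,90,95,100):
    d=Rs.inv().apply(np.array([547,20.3,z])-ps['origin']); print(z,(d[:2]/d[2]*f+[ps['cx'],ps['cy']]).round(1))
def wray(u,v):
    p=pw; f=210/np.tan(np.radians(p['fovy']/2)); q=np.array([u-p['cx'],v-p['cy']]); r=np.hypot(*q); t=r/f
    return p['origin'],R.from_euler('xyz',p['attitude']).apply([*(q/r*np.sin(t)),np.cos(t)])
for n,(u,v) in {'tip':(278,243),'captop edge':(278,227)}.items():
    o,d=wray(u,v); print(n,[(z,(o+d*(z-o[2])/d[2]).round(1)[:2]) for z in (70,78,85,95)])
o2,d2=ray(ps,279,208); o,d=wray(278,243)
t=np.linalg.lstsq(np.c_[d,-d2],o2-o,rcond=None)[0]; print(o+d*t[0],o2+d2*t[1])
E
```

```text
{'fovy': 65.70646984690485, 'cx': 277.7083245696178, 'cy': 210.54715799442857, 'origin': array([475.51501118,  51.54163962, 279.06203062]), 'attitude': array([ 2.86824517e+00, -7.82913938e-04,  1.15027610e+00])}
70 [277.7 222.3]
73 [277.7 220.7]
78 [277.7 218. ]
85 [277.8 214.3]
90 [277.8 211.6]
95 [277.9 208.9]
100 [277.9 206.2]
tip [(70, array([550.4,  18.5])), (78, array([547.5,  19.7])), (85, array([545. ,  20.8])), (95, array([541.4,  22.4]))]
captop edge [(70, array([539.7,  23.2])), (78, array([537.3,  24.3])), (85, array([535.1,  25.2])), (95, array([532.1,  26.6]))]
[539.55040578  23.24696452 100.2366879 ] [539.12239746  22.50343126 100.20106851]
```

The scene crop shows bare worktop between the fingertips (279,209) and the blue cap top (277,219). The tips are therefore about 15-20 mm above the cap, higher than the TCP and tip_reach suggest. I'll go by feel in small steps.

```bash
python3 -m creep '[[-1,[0,0,0.4],0],[-1,[0,0,0.8],0],[-1,[0,0,0.9],0],[-1,[0,0,0.9],0]]'; python3 -m creep '[[-1,[0,0,0.1],0],[-1,[0,0,0.2],0],[-1,[0,0,0.3],0],[-1,[0,0,0.3],0]]'; python3 - <<'E'
from h import *
s=manip.read_state(); print(s['eef_pos'],s['wrist_force'],s['joints'])
b=manip.camera("scene")
print(blobs(b,'blue',(225,205,365,260)))
cv2.imwrite("pics/d3.png",b[170:270,220:330,::-1].repeat(5,0).repeat(5,1))
E
```

```text
clock: 3.5
eef_pos: [546.9, 20.3, 77.8]
eef_rot: [-3.141, -0.001, 2.721]
wrist_force: [0.9, -0.8, -0.2]
finger_gap: 0.5
finger_force: 0.0
clock: 3.9
eef_pos: [547.0, 20.3, 75.0]
eef_rot: [-3.141, -0.0, 2.721]
wrist_force: [1.1, 0.1, 0.5]
finger_gap: 0.1
finger_force: 0.0
[546.95922866  20.29382389  75.02048531] [1.0612971  0.05924688 0.54094455] [-2.98122783e-02  4.20352778e-01  1.65065730e+00 -4.63491587e-05
  1.07077165e+00 -1.17981606e+00]
[(array([277.5, 220.7]), array([271, 216,  14,  10, 106], dtype=int32))]
```

View pics/d3.png

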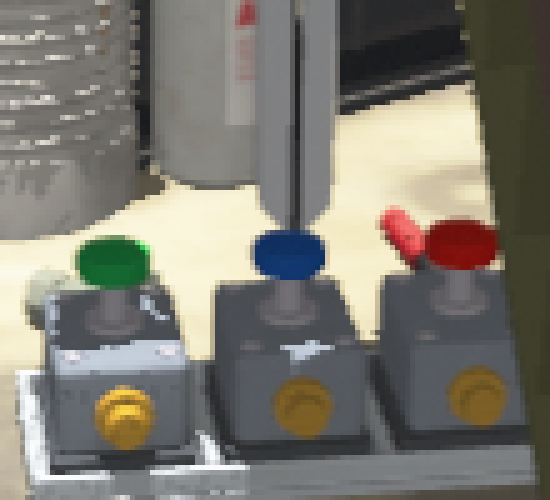

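In the crop the fingertips end at about v=215 and the blue cap top is at about v=218, uncrushed, so roughly 5 mm remain. Continuing by force.

```bash
for i in 1 2; do :; done; python3 -m creep '[[-1,[0,0,0.1],0],[-1,[0,0,0.2],0],[-1,[0,0,0.3],0],[-1,[0,0,0.3],0]]'; python3 -m creep '[[-1,[0,0,0.1],0],[-1,[0,0,0.2],0],[-1,[0,0,0.2],0]]'; python3 -m creep '[[-1,[0,0,0.1],0],[-1,[0,0,0.2],0],[-1,[0,0,0.2],0]]'
```

```text
clock: 4.35
eef_pos: [546.9, 20.3, 72.0]
eef_rot: [-3.141, -0.0, 2.721]
wrist_force: [0.3, 0.4, -0.0]
finger_gap: 0.9
finger_force: 0.0
clock: 4.65
eef_pos: [546.9, 20.3, 70.0]
eef_rot: [-3.141, -0.0, 2.721]
wrist_force: [0.1, -0.3, -0.1]
finger_gap: 0.5
finger_force: 0.0
clock: 4.95
eef_pos: [546.9, 20.3, 68.0]
eef_rot: [-3.141, -0.0, 2.721]
wrist_force: [-0.4, -0.7, 0.2]
finger_gap: 0.6
finger_force: 0.0
```

```bash
python3 -m creep '[[-1,[0,0,0.1],0],[-1,[0,0,0.2],0],[-1,[0,0,0.2],0]]'; python3 -m creep '[[-1,[0,0,0.1],0],[-1,[0,0,0.1],0]]'; python3 - <<'E'
from h import *
b=manip.camera("scene"); print(manip.read_state()['wrist_force'])
print([blobs(b,c,(225,205,365,260)) for c in ('blue','green')])
a=manip.camera("wrist")
cv2.imwrite("pics/d4.png",np.hstack([b[170:270,230:330],a[190:290,230:330]])[:,:,::-1].repeat(4,0).repeat(4,1))
E
```

```text
clock: 5.25
eef_pos: [546.9, 20.3, 66.0]
eef_rot: [-3.141, -0.0, 2.721]
wrist_force: [0.1, 0.7, -0.3]
finger_gap: 0.7
finger_force: 0.0
clock: 5.45
eef_pos: [547.1, 20.3, 65.1]
eef_rot: [3.142, 0.0, 2.721]
wrist_force: [0.5, -0.9, 0.4]
finger_gap: 0.6
finger_force: 0.3
[ 0.06886774 -0.40299682  1.22375578]
[[(array([277. , 222.3]), array([271, 218,  14,   8,  60], dtype=int32))], [(array([242.7, 223.7]), array([236, 219,  13,   8,  60], dtype=int32))]]
```

View pics/d4.png

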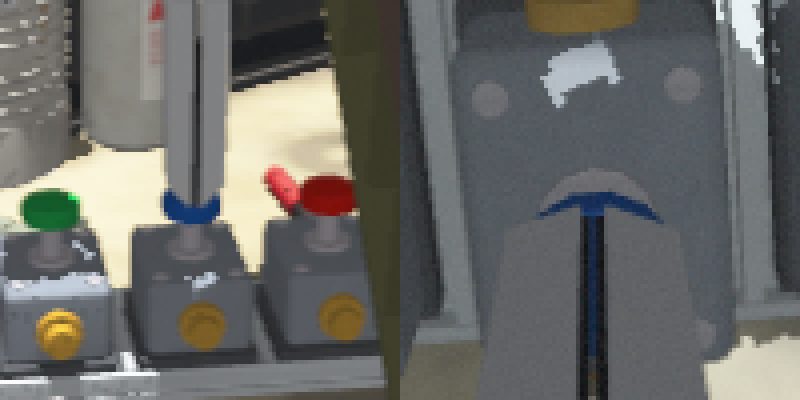

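Both crops show the fingertips on the blue cap, centred left-right, and the force is just starting (1.2 N). So contact is at TCP z≈65.4. Now pressing.

```bash
python3 -m creep '[[-1,[0,0,0.1],0],[-1,[0,0,0.2],0],[-1,[0,0,0.3],0],[-1,[0,0,0.3],0]]';python3 -m creep '[[-1,[0,0,0.1],0],[-1,[0,0,0.2],0],[-1,[0,0,0.3],0],[-1,[0,0,0.4],0],[-1,[0,0,0.4],0]]'
```

```text
clock: 5.95
eef_pos: [547.1, 20.3, 62.2]
eef_rot: [3.142, 0.0, 2.721]
wrist_force: [-0.3, -0.4, 2.4]
finger_gap: 0.5
finger_force: 1.7
clock: 6.45
eef_pos: [547.1, 20.3, 58.0]
eef_rot: [3.142, 0.0, 2.721]
wrist_force: [-0.8, -0.9, 3.6]
finger_gap: 0.7
finger_force: 1.6
```

```bash
python3 -m creep '[[-1,[0,0,0.1],0],[-1,[0,0,0.2],0],[-1,[0,0,0.3],0],[-1,[0,0,0.4],0],[-1,[0,0,0.4],0]]';python3 -m creep '[[-1,[0,0,0.1],0],[-1,[0,0,0.15],0],[-1,[0,0,0.15],0]]'
```

```text
clock: 6.95
eef_pos: [547.1, 20.3, 54.2]
eef_rot: [3.142, 0.0, 2.721]
wrist_force: [0.3, 0.6, 6.0]
finger_gap: 0.5
finger_force: 2.6
clock: 7.25
eef_pos: [547.2, 20.3, 53.0]
eef_rot: [3.141, 0.0, 2.721]
wrist_force: [-1.3, -0.5, 8.5]
finger_gap: 0.5
finger_force: 4.3
```

Blue is home: the force rose past friction to 8.5 N. Lifting and moving over to yellow.

```bash
python3 -m creep '[[-1,[0,0,-1],0],[-1,[0,0,-5],0],[-1,[0,0,-5],0],[-1,[-0.5,-6,-5],0],[-1,[-1,-11.9,-5],0],[-1,[-1,-11.9,-5],0],[-1,[-1,-11.9,-5],0],[-1,[-1,-11.9,-5],0],[-1,[-1,-11.9,-5],0]]'; python3 - <<'E'
from h import *
print(manip.read_state()['eef_pos'])
b=manip.camera("scene"); a=manip.camera("wrist")
print([blobs(b,c,(225,205,365,260)) for c in ('blue','green','yellow')])
cv2.imwrite("pics/y1.png",np.hstack([b[170:270,230:390],a[160:260,200:360]])[:,:,::-1].repeat(2,0).repeat(2,1))
E
```

```text
clock: 8.15
eef_pos: [507.8, -91.4, 102.5]
eef_rot: [3.142, -0.0, 2.722]
wrist_force: [-0.9, 0.5, -0.3]
finger_gap: 0.8
finger_force: 0.0
[507.77989856 -91.41445245 102.4889459 ]
[[(array([277.2, 225.5]), array([271, 221,  14,  10, 116], dtype=int32))], [(array([242.3, 222. ]), array([236, 218,  14,   9, 110], dtype=int32))], []]
```

View pics/y1.png

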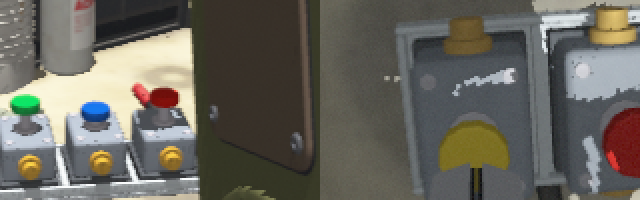

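The scene crop shows the blue cap about 5 px (≈10 mm) lower, so blue is home. The wrist crop shows the fingers centred on yellow at crop (474,150). Now pressing yellow with the same depths.

```bash
python3 -m creep '[[-1,[0,0,1.5],0],[-1,[0,0,3],0],[-1,[0,0,3.5],0],[-1,[0,0,3.7],0],[-1,[0,0,3.8],0],[-1,[0,0,3.9],0],[-1,[0,0,4.0],0],[-1,[0,0,4.0],0]]'; python3 -m creep '[[-1,[0,0,0.1],0],[-1,[0,0,0.2],0],[-1,[0,0,0.3],0],[-1,[0,0,0.4],0],[-1,[0,0,0.4],0]]'
```

```text
clock: 9.05
eef_pos: [507.8, -92.3, 63.0]
eef_rot: [3.141, 0.001, 2.721]
wrist_force: [-0.0, 2.8, 3.1]
finger_gap: 0.3
finger_force: 1.7
clock: 9.55
eef_pos: [507.7, -92.4, 58.6]
eef_rot: [3.142, 0.0, 2.721]
wrist_force: [0.4, 2.8, 3.4]
finger_gap: 0.8
finger_force: 1.6
```

```bash
python3 -m creep '[[-1,[0,0,0.1],0],[-1,[0,0,0.2],0],[-1,[0,0,0.3],0],[-1,[0,0,0.4],0],[-1,[0,0,0.4],0]]';python3 -m creep '[[-1,[0,0,0.1],0],[-1,[0,0,0.15],0],[-1,[0,0,0.15],0]]'
```

```text
clock: 10.05
eef_pos: [507.6, -92.4, 54.6]
eef_rot: [3.142, 0.0, 2.721]
wrist_force: [1.2, 2.7, 4.3]
finger_gap: 0.7
finger_force: 2.0
clock: 10.35
eef_pos: [507.7, -92.4, 53.4]
eef_rot: [3.142, 0.0, 2.721]
wrist_force: [1.9, 3.6, 7.1]
finger_gap: 0.7
finger_force: 3.7
```

Yellow is home at 7.1 N. Moving to red.

```bash
python3 -m creep '[[-1,[0,0,-1],0],[-1,[0,0,-5],0],[-1,[0,0,-5],0],[-1,[0.2,3,-5],0],[-1,[0.5,5.9,-5],0],[-1,[0.5,5.9,-5],0],[-1,[0.5,5.9,-5],0],[-1,[0.5,5.9,-5],0],[-1,[0.5,5.9,-5],0]]'; python3 - <<'E'
from h import *
a=manip.camera("wrist"); b=manip.camera("scene")
print([blobs(b,c,(225,205,365,260)) for c in ('blue','green','yellow')])
cv2.imwrite("pics/r1.png",a[160:260,180:380,::-1].repeat(2,0).repeat(2,1))
E
```

```text
clock: 11.25
eef_pos: [526.8, -37.3, 103.1]
eef_rot: [-3.141, -0.0, 2.72]
wrist_force: [0.6, -0.4, -0.1]
finger_gap: 0.3
finger_force: 0.0
[[(array([277.2, 225.9]), array([271, 222,  14,   9, 106], dtype=int32))], [(array([242.3, 222. ]), array([236, 218,  14,   9, 110], dtype=int32))], []]
```

View pics/r1.png

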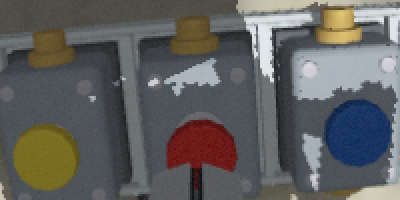

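The wrist crop shows the fingers centred on red at crop (200,150), with yellow (left) and blue (right) both sitting low. Pressing red.

```bash
python3 -m creep '[[-1,[0,0,1.5],0],[-1,[0,0,3],0],[-1,[0,0,3.5],0],[-1,[0,0,3.7],0],[-1,[0,0,3.8],0],[-1,[0,0,3.9],0],[-1,[0,0,4.0],0],[-1,[0,0,4.0],0]]'; python3 -m creep '[[-1,[0,0,0.1],0],[-1,[0,0,0.2],0],[-1,[0,0,0.3],0],[-1,[0,0,0.4],0],[-1,[0,0,0.4],0]]'
```

```text
clock: 12.15
eef_pos: [527.3, -36.6, 63.6]
eef_rot: [3.141, 0.001, 2.721]
wrist_force: [-1.0, -1.8, 4.0]
finger_gap: 0.7
finger_force: 1.7
clock: 12.65
eef_pos: [527.2, -36.6, 59.1]
eef_rot: [3.142, 0.0, 2.721]
wrist_force: [1.1, -1.9, 3.0]
finger_gap: 0.7
finger_force: 1.6
```

```bash
python3 -m creep '[[-1,[0,0,0.1],0],[-1,[0,0,0.2],0],[-1,[0,0,0.3],0],[-1,[0,0,0.4],0],[-1,[0,0,0.4],0]]';python3 -m creep '[[-1,[0,0,0.1],0],[-1,[0,0,0.15],0],[-1,[0,0,0.15],0]]'
```

```text
clock: 13.15
eef_pos: [527.2, -36.5, 55.1]
eef_rot: [3.142, 0.0, 2.721]
wrist_force: [1.3, -2.1, 3.3]
finger_gap: 0.4
finger_force: 1.6
clock: 13.45
eef_pos: [527.2, -36.5, 53.8]
eef_rot: [3.142, 0.0, 2.721]
wrist_force: [0.8, -1.7, 5.9]
finger_gap: 0.8
finger_force: 3.1
```

Pressing slightly further to be sure it is home, then lifting clear, moving back to the side so the view is open, and checking.

```bash
python3 -m creep '[[-1,[0,0,0.1],0],[-1,[0,0,0.1],0],[-1,[0,0,0.1],0]]'; python3 -m creep '[[-1,[0,0,-2],0],[-1,[0,0,-7],0],[-1,[0,0,-12],0],[-1,[0,0,-14],0],[-1,[6,5,-14],0],[-1,[12,10,-14],0],[-1,[16,15,-14],0],[-1,[20,20,-14],0],[-1,[20,25,-14],0],[-1,[20,25,-14],0],[-1,[20,25,-14],0],[-1,[20,25,-14],0]]'; python3 - <<'E'
from h import *
b=manip.camera("scene"); t=manip.camera("top"); pt=manip.camera_params("top")
for c in H:
  print(c,[(x[0],x[1][4]) for x in blobs(b,c,(225,205,365,260))],[(x[0],x[1][4]) for x in blobs(t,c,(215,190,335,265))])
cv2.imwrite("pics/end.png",np.hstack([b[190:310,210:410],t[150:270,205:405]])[:,:,::-1].repeat(2,0).repeat(2,1))
E
```

```text
clock: 13.75
eef_pos: [527.2, -36.5, 53.0]
eef_rot: [3.142, 0.0, 2.721]
wrist_force: [-0.5, -1.7, 8.4]
finger_gap: 0.4
finger_force: 4.2
clock: 14.95
eef_pos: [445.3, 276.0, 191.7]
eef_rot: [-3.14, -0.002, 2.724]
wrist_force: [0.9, -0.5, 0.0]
finger_gap: 0.3
finger_force: 0.0
blue [(array([277.2, 225.5]), np.int32(116))] [(array([260.5, 216.6]), np.int32(90))]
yellow [(array([345.2, 221.4]), np.int32(120))] [(array([312. , 236.1]), np.int32(96))]
red [(array([300. , 217.5]), np.int32(31)), (array([311.5, 223.3]), np.int32(124))] [(array([286.1, 226.2]), np.int32(96))]
green [(array([242.3, 222. ]), np.int32(110))] [(array([234.4, 206. ]), np.int32(81))]
```

View pics/end.png

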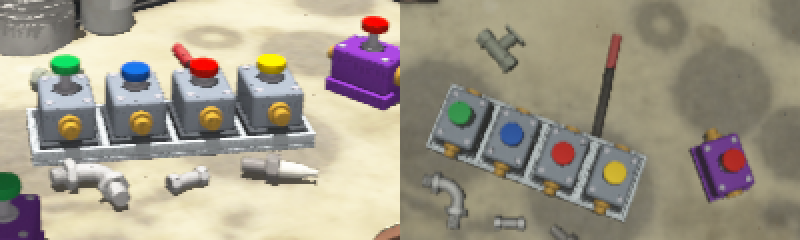

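The final view shows the blue, red and yellow caps each about 5 px (≈10 mm) down and green still fully out. The valves sit in the carrier and the bystanders are where they lay.

```bash
python3 -c "
from cell import manip; print(manip.sign_off())"
```

```text
the job is handed in; nothing more can be done
None
```

I pressed the blue, yellow and red plungers home in that order with about 7–8.5 N, left green out and nothing visibly displaced in the final view, and handed the job in at about 15 s (no verdict was returned).

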